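# Lock the spring piston of a sample cell

### The job

Pick up the lock plate by its upright tab, use it to press the sample cell's spring piston down into its housing and, keeping it pressed, slide the plate under the two side rails until it meets the end stops. Then ease off and let go, so that the plate springs up behind the catch ridges, level, and holds the piston in. Work gently, without ramming the plate into the cell or over-pressing it, and leave the other things on the bench where they are.

Things in the scene. Friction and masses are not known exactly. Their poses are not given: they have to be found in the camera images.
- cell: Spring sample cell: fixed aluminium block 126 x 96 mm, 40 mm high, with a round spring piston in its middle and a pair of steel side rails clamped on top. Origin: underside, on the piston's axis; z up; +x is the direction in which the lock plate slides home, y runs across from rail to rail. In front of the rails (toward -x) it is open from above.
- rail_setting (a point): Fixed to the cell, middle line, height 54 mm, x = -11.5 mm, axes as the cell's: where the rails' mouth would be if they were clamped in mid setting. The rails are really clamped anywhere from 16 mm before to 16 mm behind that, all their parts together; the setting is not reported (see it or feel for it). They do not yield.
- cell_home (a point): Where the centre of the plate's underside would lie when locked with the rails in mid setting: on the piston's axis, 48 mm above the bench, fixed to the cell, axes as the cell's. Really it lies up to 16 mm before or behind this along x, with the rails. There the wings meet an end stop on each rail; the stops are 17.5 mm behind the mouth.
- rail_lip (a point): Fixed to the cell: 54 mm up, on the middle line over the piston's axis; height of the lips' underside (their tops: 59 mm). Each rail, 23.5 mm long from its mouth: side wall, inner face |y| = 34 mm; lip over |y| = 22 to 42 mm; a catch ridge, 3 mm long, hangs 3 mm down from the lip at the mouth. Flared guides, as high, stand up to 11 mm before the mouth, widening to |y| = 39 mm.
- piston (a joint): How far the piston is pressed down into the block, m: 0 = fully out (flat top at 56 mm), 0.014 = hard bottom (top at 42 mm). Spring force about 3 N at 0, 6 N at 0.008 (where the plate rests locked against the lips) and 9 N at the bottom. The plate's wings pass under the catch ridges only between 0.011 and 0.014.
- piston_top (a point): Centre of the piston's flat top, 38 mm in diameter; z up.
- plate_tab (a point): Grip point of the loose steel lock plate (110 g): on its upright tab, 34 mm above the plate's underside. The tab is 12 mm thick along x, 26 mm wide along y and reaches from the plate to 51 mm above the underside. z up; turning the plate half round changes nothing.
- plate_foot (a point): Centre of the lock plate's underside, straight under the tab. The plate is 6 mm thick: a middle part 76 mm long along x and 36 mm wide along y, with a wing on each side, 12 mm long along x (6 mm either side of the centre), so that it is 64 mm across the wings along y.
- lock_plate: The lock plate; same origin and axes as point plate_foot.
- vial: small vial with a white ribbed cap, 27 mm wide, 58 mm tall; a bystander, origin at the centre of its underside
- oil_bottle: small clear bottle with a black cap, 25 mm wide, 66 mm tall; a bystander, origin at the centre of its underside
- petri: shallow round dish, 88 mm across, 17 mm tall; a bystander, origin at the centre of its underside
- timer: flat cream-coloured timer, 66 x 66 x 18 mm; a bystander, origin at the centre of its underside
Things that resemble listed ones, but are neither listed nor needed, are in the scene too. What is shaped like the lock_plate but red or yellow is not meant.

How it is judged:
On the way, in this order (a step that is already met when the one before it is completed fails the run):
1. the lock plate is lifted clear of the bench (height (world z) of plate_foot above 0.02 m), for 0.1 s.
2. the piston is pressed in by the lock plate deep enough to pass the catch ridges (value of joint piston above 0.0102 m and contact force between lock_plate and cell above 3 N), for 0.1 s.
At the end, for the whole second after the job is handed in: The lock plate lies level under both lips, behind the catch ridges and on the cell's middle line (its centre -22 to +19 mm along and within 4 mm across from cell_home, as the rails are set, underside 46.3 to 50 mm high), tilted less than 0.08 rad, at rest, and holds the piston 6.3 to 9.8 mm in (value of joint piston between 0.0063 and 0.0098 m and x of plate_foot in the frame of cell_home between -0.022 and 0.019 m and y of plate_foot in the frame of cell_home between -0.004 and 0.004 m and z of plate_foot in the frame of cell_home between -0.0017 and 0.002 m and angle between plate_foot's own z axis and vertical below 0.08 rad and linear speed of lock_plate below 0.01 m/s); the robot touches nothing.
It fails at once if the lock plate is pressed or rammed against the cell with more than 26 N (contact force between lock_plate and cell above 26 N).
It fails at once if the vial is moved by more than 30 mm (distance of vial from where it was at the start of the episode above 0.03 m).
It fails at once if the oil_bottle is moved by more than 30 mm (distance of oil_bottle from where it was at the start of the episode above 0.03 m).
It fails at once if the petri is moved by more than 30 mm (distance of petri from where it was at the start of the episode above 0.03 m).
It fails at once if the timer is moved by more than 30 mm (distance of timer from where it was at the start of the episode above 0.03 m).
It also fails if it takes over 40 s, if anything falls off the work surface, if the arm or the gripper's body presses on something with over 40 N, if the wrist force passes 120 N, or if a joint passes its speed limit or range.

### The arm

A 6-joint arm with a two-finger parallel gripper is mounted at the origin on a cart in front of the work surface, level with it; the furniture and walls round the work are solid. World frame = base frame: x ahead of the robot, y to its left, z up, the work surface at z = 0. Lengths are in m, angles in rad, forces in N, time in s.
With the tool pointing down it reaches from about 0.225 to 0.875 m from the base axis. Payload 3.4 kg.
Tool frame: the origin (TCP) lies midway between the tips of the shut fingers; the grasp point (between the pads) lies 19 mm behind it; x points along the fingers, y is the direction in which the jaws open and shut, and the axes are right-handed (so a half turn about x gives the same grasp; the last joint's range is limited). The gripper opens to 85 mm and grips with 20 to 120 N. Pads are 22 mm wide; open, the fingers measure 114 mm over their backs; the gripper's body (76 mm by 85 mm) begins 54 mm behind the grasp point. The pads swing forward as they close: fully open they stand 13 mm farther back than shut.
Start: joints at [1.069, 0.276, 1.505, -0, 1.361, -0.121], TCP at [0.214, 0.534, 0.231] pointing down, gripper open.
Joint ranges: [-2.89, 2.89], [-0.75, 2.08], [0.22, 2.7], [-1.18, 4.32], [0.11, 2.71], [-2.7, 2.7]. Speed limits (rad/s): [2.57, 2.57, 3.14, 3.14, 3.14, 3.14].

### API

Orientations are given as a unit quaternion [w, x, y, z].
In Python, from rig import manip, get_image, get_calibration, ticket gives the robot as it stands. The module is installed in compiled form; this text tells all that it offers.
- The arm moves only by the tool arm_command, never from a script. Its argument "series" is text: rows parted by semicolons, each of 7 numbers parted by spaces: the shift along the tool's x, y, z in units of 0.1 m (1.0 is 0.1 m), then the turn, a rotation vector about the tool's x, y, z in units of pi rad (1.0 is pi rad), then the opening, from -1 (shut) to 1 (fully open), so that 0 is half open. In form: tx ty tz rx ry rz claw; .... A call has 1 to 12 rows; each row shifts and turns the commanded pose from where the row before left it, along the tool's axes as they then stand; what a row does not reach is not made up. A row lasts 1/12 s, in which the tool goes at most 41.7 mm and 7.16 degrees, less where a joint would pass 70% of its speed; a pose out of reach is approached as far as the arm can. A call with a number of a shift or a turn outside -1 to 1 is refused whole. A call with a gripper value outside its range is refused whole. The fingers move at their own pace and stop on an object; "squeeze" is the grip in N (left out, the last holds). Time passes only in rows, so rows that do not move let the fingers close. It gives the time, the measured TCP pose, the force and the opening at its end, in the units of the state.
- manip.get_state(): the state, without advancing time (a new reading comes with each control period).
- get_image(name): name is "side" or "top" or "wrist"; returns the picture (420x560x3 uint8, red, green, blue); there is no depth.
- get_calibration(name): a dict with "fx", "fy", "cx", "cy" (pixels), "cam_to_world" (4x4, takes a point from camera to world coordinates); the wrist camera has in their place "tool_from_camera" (4x4, takes a point from camera to tool coordinates, whose origin is the TCP and whose axes are the tool frame's). Camera axes: x right, y down, z forward; pixel columns grow to the right and rows downward; lengths in m; the calibration is good to about 2 mm. A picture is of the moment at which its call begins: read the wrist's pose just before it. get_calibration takes no time and is no camera call.
- ticket.sign_off(): hands the job in, once; it reports no verdict.
The state is a dict: "clock": time; "qpos": joint angles; "qd": joint speeds; "effort": joint torques, N m; "position": TCP position; "ee_rot": TCP orientation; "contact_force": force on the tool from outside, world axes, zero at the start; "moment": the same for the moment, N m; "width": finger opening in m.
Only numpy, scipy, OpenCV 4.12 (cv2) and the standard library are available. Lean on these libraries where they do the work, as an engineer would, in place of code of your own. Each camera call takes 0.05 s, during which the arm holds its last target. There are 200 camera calls.

## Working session

There is one attempt and no reset: what is moved stays moved. The work goes in short steps, Python scripts to look and compute and a tool call to move; the robot and the scene stay as the last step left them, time stands still between calls to the robot, and variables do not carry over. Pictures are saved under pics/ and viewed, about 8 in all and at most 12, crops included, and the job is handed in when it is done.

Besides the shell and the picture viewer there is one more tool, called after "Request:" as name(argument=value, ...), one argument or row to a line, values as JSON. arm_command: Moves the arm, as the interface text tells. Shifts and turns lie within -1 to 1; 1 stands for 0.1 m of shift or pi rad of turn. Its arguments: {"type":"object","properties":{"series":{"type":"string"},"squeeze":{"type":"number"}},"required":["series"]}

```bash
mkdir -p pics; python3 - <<'E'
from rig import manip,get_image,get_calibration
import cv2,numpy as np
s=manip.get_state();print({k:np.round(v,4).tolist() for k,v in s.items()})
for n in("side","top","wrist"):
    im=get_image(n);cv2.imwrite(f"pics/{n}0.png",im[:,:,::-1])
    c=get_calibration(n);print(n,{k:np.round(v,4).tolist() for k,v in c.items()})
E
```

```text
{'clock': 0.0, 'qpos': [1.069, 0.2766, 1.5061, 0.0, 1.3607, -0.121], 'qd': [-0.0009, -0.0003, 0.0019, -0.0016, 0.001, -0.0004], 'effort': [0.0014, -41.6764, -24.5805, -0.0002, 0.011, -0.0], 'position': [0.2134, 0.5333, 0.2304], 'ee_rot': [0.6941, 0.1332, 0.6945, -0.1344], 'contact_force': [-0.1336, 0.4479, 0.7916], 'moment': [0.0817, -0.0574, -0.005], 'width': 0.0854}
side {'fx': 470.0418, 'fy': 470.0418, 'cx': 273.4311, 'cy': 205.6917, 'cam_to_world': [[-0.9845, -0.0797, 0.1559, 0.3987], [-0.1749, 0.3999, -0.8997, 1.0208], [0.0094, -0.9131, -0.4077, 0.4801], [0.0, 0.0, 0.0, 1.0]]}
top {'fx': 502.7411, 'fy': 502.7411, 'cx': 280.7134, 'cy': 204.4779, 'cam_to_world': [[0.0194, -0.9908, 0.1338, 0.3984], [-0.9996, -0.0219, -0.0173, 0.1066], [0.0201, -0.1334, -0.9909, 1.3474], [0.0, 0.0, 0.0, 1.0]]}
wrist {'fx': 328.2434, 'fy': 328.2434, 'cx': 277.7813, 'cy': 203.4208, 'tool_from_camera': [[0.0019, -0.2682, 0.9634, -0.1433], [1.0, -0.0, -0.002, 0.0004], [0.0006, 0.9634, 0.2682, -0.0678], [0.0, 0.0, 0.0, 1.0]]}
```

View pics/top0.png

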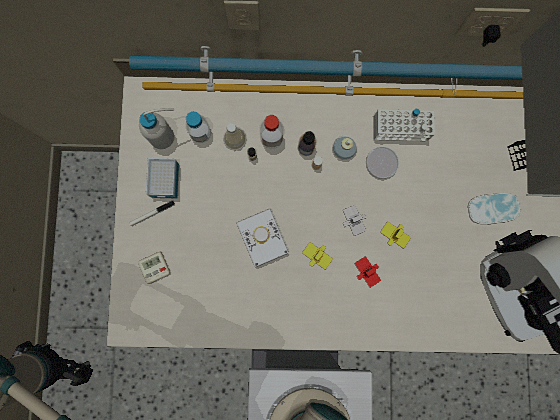

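View pics/side0.png

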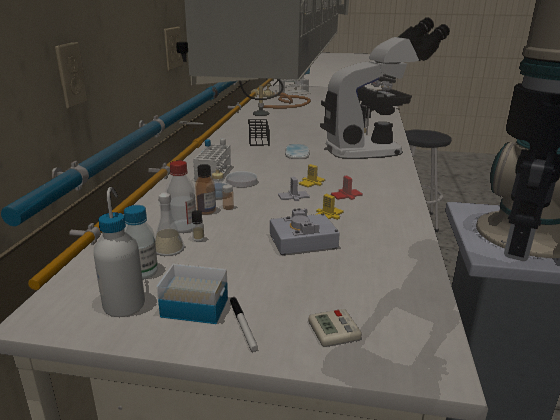

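Top view: cell at about (262,237), grey lock plate at (354,220), with yellow and red decoys nearby. Next I'll enlarge that part and get coordinates.

```bash
cat > h.py <<'E'
import numpy as np,cv2
from rig import manip,get_image,get_calibration
from scipy.spatial.transform import Rotation as R
def cam(n,s=None):
    c=get_calibration(n)
    if n=="wrist":
        T=np.eye(4);q=s["ee_rot"];T[:3,:3]=R.from_quat([q[1],q[2],q[3],q[0]]).as_matrix();T[:3,3]=s["position"]
        M=T@np.array(c["tool_from_camera"])
    else: M=np.array(c["cam_to_world"])
    return c,M
def ray(c,M,uv,z):
    uv=np.atleast_2d(uv).astype(float)
    d=np.c_[(uv[:,0]-c["cx"])/c["fx"],(uv[:,1]-c["cy"])/c["fy"],np.ones(len(uv))]@M[:3,:3].T
    return M[:3,3]+d*((z-M[2,3])/d[:,2])[:,None]
E
python3 - <<'E'
from h import *
im=cv2.imread("pics/top0.png")
cv2.imwrite("pics/crop.png",cv2.resize(im[190:290,225:425],None,fx=4,fy=4,interpolation=cv2.INTER_CUBIC))
c,M=cam("top")
print(ray(c,M,[[354,220],[262,237]],0.0),ray(c,M,[[262,237]],0.05))
E
```

```text
[[ 0.54244682 -0.11578783  0.        ]
 [ 0.4913638   0.13145222  0.        ]] [[0.48791451 0.13052882 0.05      ]]
```

View pics/crop.png

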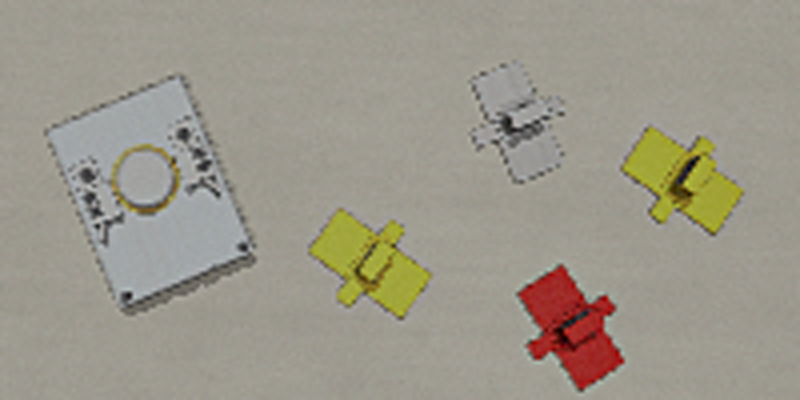

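Crop: the cell is tilted about 20° with its flared guides facing down in the image, so its -x points toward the robot. The grey plate is tilted about 25°. I'll align the tool next and look from close by on the way.

```bash
cat >> h.py <<'E'
def goto(s,p,yaw,toolup=0):
    """print shift (tool axes, units) and turn (units) to TCP p, tool x down, tool y at yaw (mod pi)"""
    q=s["ee_rot"];A=R.from_quat([q[1],q[2],q[3],q[0]])
    best=None
    for k in (0,np.pi):
        y=np.array([np.cos(yaw+k),np.sin(yaw+k),0]);x=np.array([0,0,-1.]);B=R.from_matrix(np.c_[x,y,np.cross(x,y)])
        r=(A.inv()*B).as_rotvec()
        if best is None or np.linalg.norm(r)<np.linalg.norm(best[0]): best=(r,B)
    r,B=best;d=np.array(p)-s["position"]
    print("turn",np.round(r/np.pi,4),"shift now-axes",np.round(A.inv().apply(d)*10,4),"shift after turn",np.round(B.inv().apply(d)*10,4))
E
python3 - <<'E'
from h import *
s=manip.get_state();q=s["ee_rot"];A=R.from_quat([q[1],q[2],q[3],q[0]]).as_matrix();print(A.round(3))
for yaw in(20,25): goto(s,[0.46,0.11,0.25],np.radians(yaw))
E
```

```text
[[-0.001  0.372  0.928]
 [-0.001  0.928 -0.372]
 [-1.    -0.001 -0.   ]]
turn [2.677e-01 1.000e-04 4.000e-04] shift now-axes [-0.1902 -3.0157  3.8622] shift after turn [-0.1936  0.868   4.8225]
turn [2.399e-01 1.000e-04 4.000e-04] shift now-axes [-0.1902 -3.0157  3.8622] shift after turn [-0.1936  0.4444  4.8798]
```

Request:
arm_command(
  series="0 0 0 0.0382 0 0 1;0 0 0 0.0382 0 0 1;0 0 0 0.0382 0 0 1;0 0 0 0.0382 0 0 1;0 0 0 0.0382 0 0 1;0 0 0 0.0382 0 0 1;0 0 0 0.0382 0 0 1",
)

```text
clock: 0.73
position: [0.2136, 0.5336, 0.2309]
ee_rot: [0.578, 0.407, 0.578, -0.407]
contact_force: [0.6, 0.8, 0.4]
width: 0.0854
```

Request:
arm_command(
  series="0 0.1 0.375 0 0 0 1;0 0.1 0.375 0 0 0 1;0 0.1 0.375 0 0 0 1;0 0.1 0.375 0 0 0 1;0 0.1 0.375 0 0 0 1;0 0.1 0.375 0 0 0 1;0 0.1 0.375 0 0 0 1;0 0.1 0.375 0 0 0 1;0 0.1 0.375 0 0 0 1;0 0.1 0.375 0 0 0 1;0 0.1 0.375 0 0 0 1;0 0.1 0.375 0 0 0 1",
)

```text
clock: 1.73
position: [0.4813, 0.1505, 0.2312]
ee_rot: [0.579, 0.405, 0.579, -0.405]
contact_force: [0.2, 0.7, -0.6]
width: 0.0857
```

Request:
arm_command(
  series="0 0 0 0 0 0 1;0 0 0 0 0 0 1;0 0 0 0 0 0 1",
)

```text
clock: 1.98
position: [0.4802, 0.1524, 0.2309]
ee_rot: [0.579, 0.405, 0.58, -0.406]
contact_force: [0.3, -0.5, 0.3]
width: 0.0855
```

```bash
python3 - <<'E'
from h import *
s=manip.get_state();im=get_image("wrist");cv2.imwrite("pics/w1.png",im[:,:,::-1]);np.save("s1.npy",s,allow_pickle=True)
print(s["clock"],s["position"],s["ee_rot"])
E
```

```text
1.9833 [0.48016286 0.15235868 0.23090503] [ 0.5786331   0.40547464  0.57978169 -0.40574282]
```

View pics/w1.png

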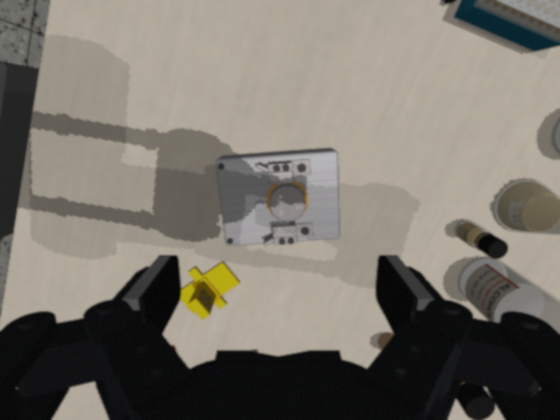

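Wrist view: the cell is at (218–340, 150–246), its guide/screw end at the left, which is the tool's -y side. I'll enlarge it to measure the block corners and rails.

```bash
python3 - <<'E'
from h import *
im=cv2.imread("pics/w1.png");z=cv2.resize(im[140:255,205:350],None,fx=5.5,fy=5.2,interpolation=cv2.INTER_CUBIC)
z=cv2.convertScaleAbs(z,alpha=1.5,beta=10)
cv2.imwrite("pics/w1c.png",z);print(z.shape)
E
```

```text
(598, 798, 3)
```

View pics/w1c.png

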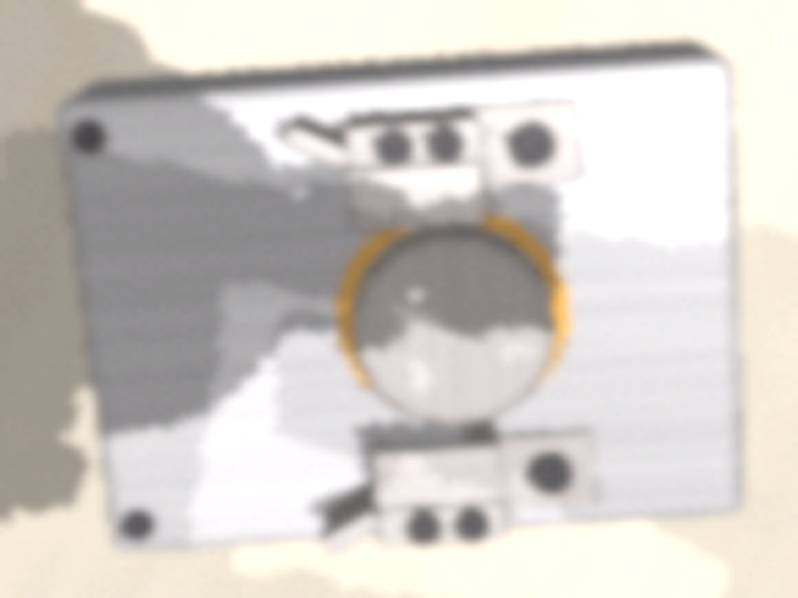

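```bash
python3 - <<'E'
from h import *
s=np.load("s1.npy",allow_pickle=True).item();c,M=cam("wrist",s)
f=lambda p:np.array(p)/[5.5,5.2]+[205,140]
b=ray(c,M,f([[68,104],[728,62],[742,508],[117,545]]),.04)[:,:2]
print("block",b.round(4),"sides",[np.linalg.norm(b[i]-b[i-1]).round(4) for i in range(4)])
print("centre",b.mean(0)); ex=(b[1]+b[2]-b[0]-b[3]);yaw=np.arctan2(ex[1],ex[0]);ey=b[0]+b[1]-b[2]-b[3]
print("yaw",np.degrees(yaw),np.degrees(np.arctan2(ey[1],ey[0]))-90)
p=ray(c,M,f([[455,322]]),.056)[0,:2];print("piston",p)
C=np.array([[np.cos(yaw),np.sin(yaw)],[-np.sin(yaw),np.cos(yaw)]])
o=(p+b.mean(0))/2
for n,q in dict(upm=[348,145],lom=[375,490],upe=[484,145],loe=[506,490],in_up=[415,168],in_lo=[435,435]).items(): print(n,((ray(c,M,f([q]),.059)[0,:2]-o)@C.T).round(4))
print("piston in block frame",(p-b.mean(0))@C.T)
ct,Mt=cam("top");f2=lambda q:np.array(q)/4+[225,190]
im=cv2.imread("pics/top0.png").astype(int);
pl=ray(ct,Mt,f2([[475,82],[515,62],[562,165],[520,183],[475,135],[560,105]]),.006)[:,:2];print("plate corners",pl.round(4),"centre4",pl[:4].mean(0),"wings",pl[4:].mean(0))
e=pl[0]+pl[1]-pl[2]-pl[3];print("plate yaw",np.degrees(np.arctan2(e[1],e[0])))
goto(manip.get_state(),[pl[:4].mean(0)[0],pl[:4].mean(0)[1]+.02,.16],np.arctan2(e[1],e[0]))
E
```

```text
block [[0.4148 0.1507]
 [0.5267 0.2001]
 [0.5652 0.1153]
 [0.4515 0.065 ]] sides [np.float64(0.0932), np.float64(0.1222), np.float64(0.0931), np.float64(0.1244)]
centre [0.4895363  0.13274981]
yaw 23.84015889732844 23.79655367103088
piston [0.4958144  0.13764022]
upm [-0.0129  0.0372]
lom [-0.0131 -0.0314]
upe [0.011  0.0355]
loe [ 0.0113 -0.0331]
in_up [-0.0014  0.032 ]
in_lo [-0.0012 -0.0208]
piston in block frame [0.00771907 0.00193562]
plate corners [[ 0.5669 -0.0871]
 [ 0.5811 -0.1141]
 [ 0.5121 -0.1457]
 [ 0.4995 -0.1175]
 [ 0.5311 -0.0872]
 [ 0.5526 -0.1445]] centre4 [ 0.53992142 -0.11610819] wings [ 0.5418425  -0.11585024]
plate yaw 24.42708214138428
turn [-0.0242 -0.0003  0.0003] shift now-axes [ 0.7078 -0.29    2.5461] shift after turn [ 0.7101 -0.483   2.516 ]
```

Measured: cell yaw is 23.8°, its block sides agree with the given size, and the mouth is about 13–17 mm before the piston axis. Plate at (0.540,-0.116), yaw 24.4°. Now to the plate.

Request:
arm_command(
  series="0 0 0 -0.0242 0 0 1;0.09 -0.06 0.315 0 0 0 1;0.09 -0.06 0.315 0 0 0 1;0.09 -0.06 0.315 0 0 0 1;0.09 -0.06 0.315 0 0 0 1;0.09 -0.06 0.315 0 0 0 1;0.09 -0.06 0.315 0 0 0 1;0.09 -0.06 0.315 0 0 0 1;0.09 -0.06 0.315 0 0 0 1;0 0 0 0 0 0 1;0 0 0 0 0 0 1;0 0 0 0 0 0 1",
)

```text
clock: 3.03
position: [0.5408, -0.0952, 0.1593]
ee_rot: [0.594, 0.383, 0.595, -0.382]
contact_force: [-0.4, 0.1, 0.3]
width: 0.0852
```

```bash
python3 - <<'E'
from h import *
s=manip.get_state();im=get_image("wrist");cv2.imwrite("pics/w2.png",im[:,:,::-1]);np.save("s2.npy",s,allow_pickle=True)
print(s["clock"],s["position"],s["ee_rot"])
E
```

```text
3.0333 [ 0.54076534 -0.09523643  0.15930101] [ 0.59419848  0.38286773  0.59508693 -0.38237679]
```

View pics/w2.png

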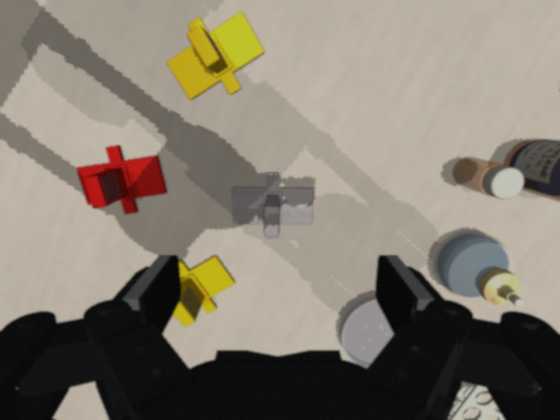

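The plate's middle part spans x 232–314, y 186–224, aligned with the tool; centre is at about (273,205).

```bash
python3 - <<'E'
from h import *
s=np.load("s2.npy",allow_pickle=True).item();c,M=cam("wrist",s)
b=ray(c,M,[[232.5,187],[314,186.5],[314,223.5],[232.5,225]],.006)[:,:2]
print(b.round(4),[np.linalg.norm(b[i]-b[i-1]).round(4) for i in range(4)],b.mean(0))
e=b[1]+b[2]-b[0]-b[3];y=np.arctan2(e[1],e[0]);print(np.degrees(y))
goto(manip.get_state(),[*b.mean(0),.015],y)
E
```

```text
[[ 0.5021 -0.1116]
 [ 0.5705 -0.08  ]
 [ 0.5864 -0.1124]
 [ 0.5162 -0.1461]] [np.float64(0.0372), np.float64(0.0754), np.float64(0.0361), np.float64(0.0779)] [ 0.54380743 -0.1125209 ]
25.213315439503305
turn [-0.0039 -0.0003 -0.0001] shift now-axes [ 1.4456 -0.0457  0.1729] shift after turn [ 1.4458 -0.0474  0.171 ]
```

Request:
arm_command(
  series="0 -0.047 0.171 -0.004 0 0 1;0.16 0 0 0 0 0 1;0.16 0 0 0 0 0 1;0.16 0 0 0 0 0 1;0.16 0 0 0 0 0 1;0.16 0 0 0 0 0 1;0.16 0 0 0 0 0 1;0.16 0 0 0 0 0 1;0.16 0 0 0 0 0 1;0.16 0 0 0 0 0 1;0 0 0 0 0 0 1;0 0 0 0 0 0 1",
  squeeze=60,
)

```text
clock: 4.08
position: [0.5435, -0.1129, 0.0154]
ee_rot: [0.597, 0.379, 0.598, -0.379]
contact_force: [-0.0, -0.1, 1.1]
width: 0.0855
```

Request:
arm_command(
  series="0 0 0 0 0 0 -1;0 0 0 0 0 0 -1;0 0 0 0 0 0 -1;0 0 0 0 0 0 -1;0 0 0 0 0 0 -1;0 0 0 0 0 0 -1;0 0 0 0 0 0 -1;0 0 0 0 0 0 -1;0 0 0 0 0 0 -1;0 0 0 0 0 0 -1",
  squeeze=60,
)

```text
clock: 4.92
position: [0.5443, -0.1148, 0.0157]
ee_rot: [0.597, 0.379, 0.596, -0.379]
contact_force: [-1.1, -0.5, 5.3]
width: 0.0112
```

Gripped (width 11 mm). Now I'll lift and carry the plate to a viewing pose beside the cell.

Request:
arm_command(
  series="0 0 0 0 0 0 -1;-0.1 0 0 0 0 0 -1;-0.2 0 0 0 0 0 -1;-0.25 0 0 0 0 0 -1;-0.25 0 0 0 0 0 -1;-0.25 0 0 0 0 0 -1;-0.2 0 0 0.004 0 0 -1;-0.1 0 0 0.004 0 0 -1",
  squeeze=100,
)

```text
clock: 5.58
position: [0.5449, -0.1148, 0.153]
ee_rot: [0.593, 0.387, 0.591, -0.387]
contact_force: [0.3, -0.2, -1.7]
width: 0.011
```

Request:
arm_command(
  series="0 0.02 -0.1 0 0 0 -1;0 0.035 -0.2 0 0 0 -1;0 0.045 -0.28 0 0 0 -1;0 0.05 -0.28 0 0 0 -1;0 0.05 -0.28 0 0 0 -1;0 0.05 -0.28 0 0 0 -1;0 0.045 -0.28 0 0 0 -1;0 0.04 -0.25 0 0 0 -1;0 0.03 -0.16 0 0 0 -1;0 0.01 -0.08 0 0 0 -1;0 0 0 0 0 0 -1;0 0 0 0 0 0 -1",
)

```text
clock: 6.58
position: [0.4896, 0.101, 0.1494]
ee_rot: [0.592, 0.386, 0.593, -0.387]
contact_force: [1.3, -0.3, -0.7]
width: 0.0109
```

```bash
python3 - <<'E'
from h import *
s=manip.get_state();im=get_image("wrist");cv2.imwrite("pics/w3.png",im[:,:,::-1]);np.save("s3.npy",s,allow_pickle=True)
print(s["clock"],s["position"],s["ee_rot"],s["contact_force"],s["moment"],s["width"])
z=cv2.resize(im[100:400,150:410,::-1],None,fx=2,fy=2,interpolation=cv2.INTER_CUBIC);cv2.imwrite("pics/w3c.png",cv2.convertScaleAbs(z,alpha=1.3,beta=10))
E
```

```text
6.5833 [0.48960126 0.10098999 0.14941369] [ 0.5918386   0.38585345  0.59257707 -0.38690645] [ 1.25205571 -0.25978687 -0.69406041] [-0.00482541  0.00076362 -0.0012483 ] 0.010903916438988321
```

View pics/w3c.png

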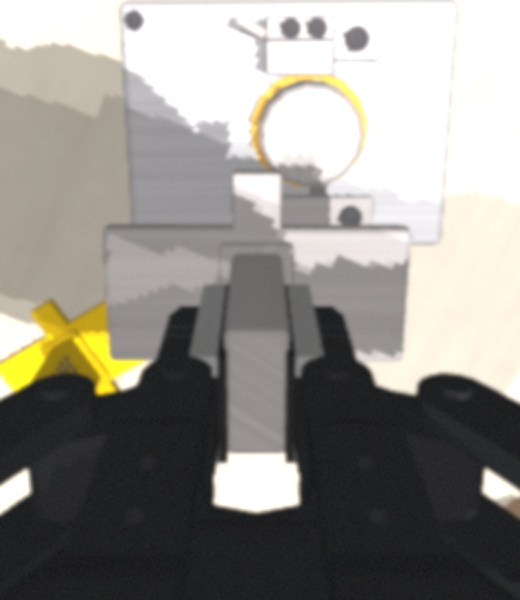

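Crop: the plate is held square, its middle part x 105–409 and its wing at x 233–281. The upper rail's mouth edge is at x≈268, lip inner edges at y≈73 and ≈196, piston centre at (312,131).

```bash
python3 - <<'E'
from h import *
s=np.load("s3.npy",allow_pickle=True).item();c,M=cam("wrist",s)
q=s["ee_rot"];A=R.from_quat([q[1],q[2],q[3],q[0]]).as_matrix()
def t(p,z):  # crop px -> (tool y, tool z) rel. TCP, mm
    w=ray(c,M,np.atleast_2d(p)/2.+[150,100],z)-s["position"]; return ((w@A)[:,1:]*1e3).round(1).tolist()
zt=s["position"][2]-.0157+.006
print("tool yaw",np.degrees(np.arctan2(A[1,1],A[0,1])))
print("plate ends",t([[105,300],[409,300]],zt),"mid edges",t([[257,232],[257,358]],zt),"wing",t([[233,177],[281,177]],zt),"wing under",t([[257,172]],zt-.006))
print("mouth up",t([[268,55]],.059),"rail end",t([[332,55]],.059),"lip inner up/low",t([[300,73],[300,196]],.059))
print("piston",t([[312,131]],.056),"block TL TR",t([[122,3],[455,2]],.04),"R edge",t([[440,242]],.04))
w=ray(c,M,np.array([[122,3],[455,2]])/2.+[150,100],.04);d=w[1]-w[0];print("cell yaw",np.degrees(np.arctan2(d[1],d[0])))
E
```

```text
tool yaw 23.755946925783643
plate ends [[-37.9, -0.9], [38.7, -0.9]] mid edges [[0.4, -18.9], [0.4, 15.3]] wing [[-5.3, -32.7], [6.2, -32.7]] wing under [[0.4, -32.6]]
mouth up [[4.3, -57.4]] rail end [[26.6, -57.4]] lip inner up/low [[15.6, -51.3], [16.3, -6.8]]
piston [[20.5, -30.4]] block TL TR [[-49.1, -75.3], [73.3, -75.5]] R edge [[74.7, 17.4]]
cell yaw 23.883224545102763
```

Relative to the TCP, the plate centre is at (0.4,-0.7) mm. The mouth is at y≈4 mm, the midline at z≈-29.3 mm, and the yaw matches within 0.1°. I'll place the plate 3 mm before the mouth and descend to just above the piston.

Request:
arm_command(
  series="0 -0.01 -0.06 0 0 0 -1;0 -0.02 -0.09 0 0 0 -1;0 -0.014 -0.086 0 0 0 -1;0 -0.01 -0.05 0 0 0 -1;0.1 0 0 0 0 0 -1;0.15 0 0 0 0 0 -1;0.15 0 0 0 0 0 -1;0.15 0 0 0 0 0 -1;0.1 0 0 0 0 0 -1;0.05 0 0 0 0 0 -1;0 0 0 0 0 0 -1;0 0 0 0 0 0 -1",
)

```text
clock: 7.63
position: [0.4739, 0.1251, 0.0801]
ee_rot: [0.592, 0.387, 0.592, -0.387]
contact_force: [-0.6, 0.0, -0.6]
width: 0.0108
```

```bash
cat > rel.py <<'E'
from h import *
s0=np.load("s3.npy",allow_pickle=True).item();s=manip.get_state()
q=s0["ee_rot"];A=R.from_quat([q[1],q[2],q[3],q[0]]).as_matrix();c,s_=np.cos(np.radians(23.85)),np.sin(np.radians(23.85))
d=(s["position"]-s0["position"])
ty=np.array([c,s_,0]);tz=np.array([s_,-c,0])
q=s["ee_rot"];B=R.from_quat([q[1],q[2],q[3],q[0]]).as_matrix()
F=np.array(s["contact_force"])
print("t",round(s["clock"],2),"plate x rel mouth %.1f  y off(tool z) %.1f  foot z %.1f mm"%(1e3*d@ty+.4-4.0,1e3*d@tz-.65+29.3,1e3*s["position"][2]-15.7),"F x,y,z(cell)",(F@ty).round(1),(-F@tz).round(1),F[2].round(1),"down",(-B[2,0]).round(5),"tilt",B[2,1:].round(4),"yaw",np.degrees(np.arctan2(B[1,1],B[0,1])).round(2),"w",round(s["width"],4))
E
python3 rel.py
```

```text
t 7.63 plate x rel mouth -8.2  y off(tool z) 0.3  foot z 64.4 mm F x,y,z(cell) -0.5 0.3 -0.6 down 1.0 tilt [-0.0002 -0.0001] yaw 23.69 w 0.0108
```

Request:
arm_command(
  series="0 -0.01 -0.003 0.0 0 0 -1;0.03 0 0 0 0 0 -1;0.03 0 0 0 0 0 -1;0.02 0 0 0 0 0 -1;0.02 0 0 0 0 0 -1;0.014 0 0 0 0 0 -1;0 0 0 0 0 0 -1;0 0 0 0 0 0 -1",
)

```text
clock: 8.3
position: [0.4729, 0.1249, 0.0691]
ee_rot: [0.592, 0.387, 0.592, -0.387]
contact_force: [-1.8, 0.4, 2.9]
width: 0.0108
```

```bash
python3 rel.py
```

```text
t 8.3 plate x rel mouth -9.2  y off(tool z) -0.0  foot z 53.4 mm F x,y,z(cell) -1.5 1.1 2.9 down 1.0 tilt [ 0.0002 -0.    ] yaw 23.69 w 0.0108
```

Request:
arm_command(
  series="0.02 0 0 0 0 0 -1;0.02 0 0 0 0 0 -1;0.02 0 0 0 0 0 -1;0.02 0 0 0 0 0 -1;0.01 0 0 0 0 0 -1;0 0 0 0 0 0 -1;0 0 0 0 0 0 -1",
)

```text
clock: 8.88
position: [0.4729, 0.1249, 0.06]
ee_rot: [0.592, 0.387, 0.592, -0.387]
contact_force: [-1.5, -0.9, 5.7]
width: 0.0112
```

```bash
python3 rel.py; python3 - <<'E'
from h import *
im=get_image("wrist")[:,:,::-1];side=get_image("side")[:,:,::-1]
cv2.imwrite("pics/w4.png",im)
a=cv2.resize(im[100:400,150:410],(390,450),interpolation=cv2.INTER_CUBIC);b=cv2.resize(side[180:270,250:350],(400,360),interpolation=cv2.INTER_CUBIC)
o=np.zeros((450,790,3),np.uint8);o[:,:390]=a;o[:360,390:]=b
cv2.imwrite("pics/w4c.png",cv2.convertScaleAbs(o,alpha=1.3,beta=10))
E
```

```text
t 8.88 plate x rel mouth -9.2  y off(tool z) 0.0  foot z 44.3 mm F x,y,z(cell) -1.8 -0.2 5.7 down 1.0 tilt [0.0002 0.    ] yaw 23.68 w 0.0112
```

View pics/w4c.png

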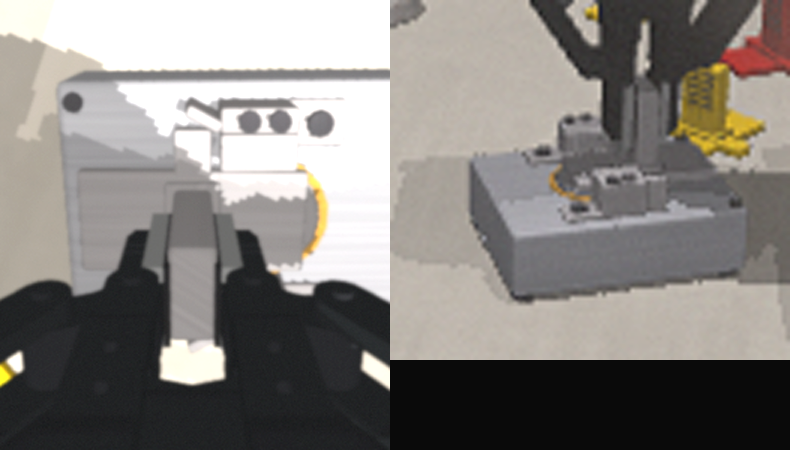

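Wrist crop: the wing's right edge (x≈211) is a few mm before the mouth (x≈221), inside the flare, and the plate covers the piston squarely. Side view shows it between the rails. I'll press slightly deeper.

Request:
arm_command(
  series="0.008 0 0 0 0 0 -1;0.005 0 0 0 0 0 -1;0 0 0 0 0 0 -1;0 0 0 0 0 0 -1",
)

```text
clock: 9.32
position: [0.4729, 0.125, 0.0588]
ee_rot: [0.592, 0.387, 0.592, -0.387]
contact_force: [-1.7, -0.2, 6.0]
width: 0.0108
```

```bash
for i in 1 ; do python3 rel.py; done
```

```text
t 9.32 plate x rel mouth -9.2  y off(tool z) -0.0  foot z 43.1 mm F x,y,z(cell) -1.7 0.6 6.0 down 1.0 tilt [0.0003 0.    ] yaw 23.69 w 0.0108
```

Request:
arm_command(
  series="0.008 0 0 0 0 0 -1;0 0 0 0 0 0 -1;0 0 0 0 0 0 -1",
)

```text
clock: 9.57
position: [0.4729, 0.1249, 0.0581]
ee_rot: [0.592, 0.387, 0.592, -0.387]
contact_force: [-1.7, 0.2, 7.3]
width: 0.0107
```

Request:
arm_command(
  series="0.006 0 0 0 0 0 -1;0 0 0 0 0 0 -1;0 0 0 0 0 0 -1",
)

```text
clock: 9.82
position: [0.4729, 0.1249, 0.0577]
ee_rot: [0.592, 0.387, 0.592, -0.387]
contact_force: [-2.5, -0.4, 8.7]
width: 0.0109
```

```bash
python3 rel.py;  python3 - <<'E'
from h import *
im=get_image("wrist")[:,:,::-1];cv2.imwrite("pics/w5.png",im)
E
python3 rel.py
```

```text
t 9.82 plate x rel mouth -9.2  y off(tool z) 0.0  foot z 42.0 mm F x,y,z(cell) -2.5 0.6 8.7 down 1.0 tilt [0.0004 0.0001] yaw 23.69 w 0.0109
t 9.87 plate x rel mouth -9.2  y off(tool z) -0.0  foot z 42.1 mm F x,y,z(cell) -2.3 0.8 8.2 down 1.0 tilt [0.0005 0.0001] yaw 23.69 w 0.0106
```

The force is climbing about 2.5 N/mm, so the piston is at or near bottom. I'll back off 0.9 mm and start sliding.

Request:
arm_command(
  series="-0.009 0 0 0 0 0 -1;0 0 0 0 0 0 -1;0 0.01 0 0 0 0 -1;0 0.01 0 0 0 0 -1;0 0.01 0 0 0 0 -1;0 0.01 0 0 0 0 -1;0 0 0 0 0 0 -1;0 0 0 0 0 0 -1",
)

```text
clock: 10.53
position: [0.4743, 0.1258, 0.0579]
ee_rot: [0.591, 0.385, 0.593, -0.388]
contact_force: [-4.7, -3.4, 7.8]
width: 0.0109
```

```bash
python3 rel.py
```

```text
t 10.53 plate x rel mouth -7.6  y off(tool z) -0.2  foot z 42.2 mm F x,y,z(cell) -5.7 -1.2 7.8 down 0.99999 tilt [-0.0047 -0.0004] yaw 23.72 w 0.0109
```

```bash
python3 - <<'E'
from h import *
im=get_image("wrist")[:,:,::-1];side=get_image("side")[:,:,::-1]
cv2.imwrite("pics/w6.png",im);cv2.imwrite("pics/s6.png",side)
a=cv2.resize(im[140:300,185:385],(600,480),interpolation=cv2.INTER_CUBIC)
cv2.imwrite("pics/w6c.png",cv2.convertScaleAbs(a,alpha=1.2,beta=10))
E
python3 rel.py
```

```text
t 10.63 plate x rel mouth -7.6  y off(tool z) -0.2  foot z 42.2 mm F x,y,z(cell) -5.6 -0.9 7.7 down 0.99999 tilt [-0.0046 -0.0003] yaw 23.72 w 0.0106
```

View pics/w6c.png

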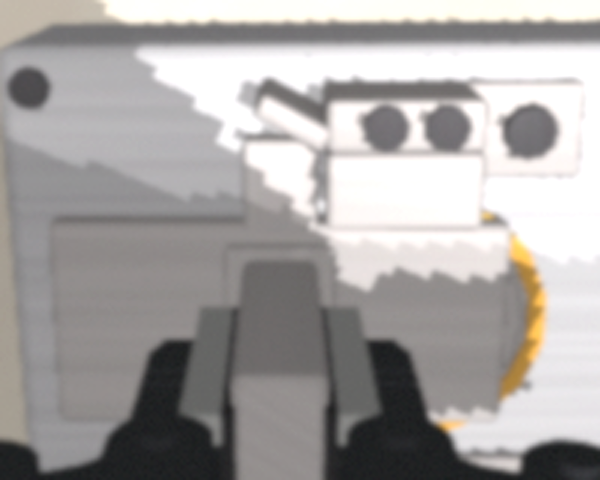

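Compared with the earlier picture, the plate hasn't slipped or tilted in the grip, and the wing edge is about 1 mm before the mouth. I'll ease up a little to see whether this is friction at the bottom.

Request:
arm_command(
  series="-0.008 0 0 0 0 0 -1;0 0 0 0 0 0 -1;0 0 0 0 0 0 -1",
)

```text
clock: 10.88
position: [0.4744, 0.1259, 0.0587]
ee_rot: [0.591, 0.385, 0.593, -0.388]
contact_force: [-4.0, -1.9, 6.5]
width: 0.0108
```

```bash
python3 rel.py
```

```text
t 10.88 plate x rel mouth -7.4  y off(tool z) -0.2  foot z 43.0 mm F x,y,z(cell) -4.4 -0.1 6.5 down 0.99999 tilt [-0.0042 -0.0004] yaw 23.71 w 0.0108
```

Request:
arm_command(
  series="0 0.01 0 0 0 0 -1;0 0.01 0 0 0 0 -1;0 0 0 0 0 0 -1;0 0 0 0 0 0 -1",
)

```text
clock: 11.22
position: [0.4764, 0.1268, 0.0586]
ee_rot: [0.591, 0.386, 0.593, -0.388]
contact_force: [-4.5, -1.7, 6.8]
width: 0.0107
```

```bash
python3 rel.py
```

```text
t 11.22 plate x rel mouth -5.3  y off(tool z) -0.3  foot z 42.9 mm F x,y,z(cell) -4.8 0.3 6.8 down 0.99999 tilt [-0.0039 -0.0006] yaw 23.71 w 0.0107
```

That's friction: it slid the full 2 mm at constant force. Continuing.

Request:
arm_command(
  series="0 0.012 0 0 0 0 -1;0 0.012 0 0 0 0 -1;0 0.012 0 0 0 0 -1;0 0.012 0 0 0 0 -1;0 0 0 0 0 0 -1;0 0 0 0 0 0 -1",
)

```text
clock: 11.72
position: [0.4807, 0.1288, 0.0586]
ee_rot: [0.591, 0.386, 0.593, -0.388]
contact_force: [-4.6, -1.2, 6.4]
width: 0.011
```

```bash
python3 rel.py
```

```text
t 11.72 plate x rel mouth -0.4  y off(tool z) -0.4  foot z 42.9 mm F x,y,z(cell) -4.7 0.8 6.4 down 0.99999 tilt [-0.004  -0.0007] yaw 23.71 w 0.011
```

Request:
arm_command(
  series="0 0.012 0.001 0 0 0 -1;0 0.012 0.001 0 0 0 -1;0 0.012 0.001 0 0 0 -1;0 0.012 0.001 0 0 0 -1;0 0.012 0 0 0 0 -1;0 0.012 0 0 0 0 -1;0 0.012 0 0 0 0 -1;0 0 0 0 0 0 -1;0 0 0 0 0 0 -1",
)

```text
clock: 12.47
position: [0.4886, 0.1318, 0.0586]
ee_rot: [0.591, 0.386, 0.593, -0.388]
contact_force: [-4.3, -1.5, 6.6]
width: 0.011
```

```bash
python3 rel.py
```

```text
t 12.47 plate x rel mouth 8.0  y off(tool z) 0.1  foot z 42.9 mm F x,y,z(cell) -4.5 0.4 6.6 down 0.99999 tilt [-0.004  -0.0007] yaw 23.7 w 0.011
```

Now I'll feel for the end stops.

Request:
arm_command(
  series="0 0.01 0 0 0 0 -1;0 0.01 0 0 0 0 -1;0 0.01 0 0 0 0 -1;0 0 0 0 0 0 -1",
)

```text
clock: 12.8
position: [0.4912, 0.133, 0.0586]
ee_rot: [0.591, 0.385, 0.593, -0.388]
contact_force: [-4.3, -1.5, 6.8]
width: 0.0103
```

Request:
arm_command(
  series="0 0.008 0 0 0 0 -1;0 0.008 0 0 0 0 -1;0 0 0 0 0 0 -1",
)

```text
clock: 13.05
position: [0.4914, 0.133, 0.0584]
ee_rot: [0.591, 0.384, 0.594, -0.388]
contact_force: [-5.5, -3.4, 7.9]
width: 0.0109
```

```bash
python3 rel.py
```

```text
t 13.05 plate x rel mouth 11.0  y off(tool z) 0.1  foot z 42.7 mm F x,y,z(cell) -6.4 -0.9 7.9 down 0.99997 tilt [-0.0074 -0.0007] yaw 23.75 w 0.0109
```

It met the stops at 11.0 mm, where 11.5 was expected. I'll relax the push and ease up to the lips.

Request:
arm_command(
  series="0 -0.01 0 0 0 0 -1;0 -0.01 0 0 0 0 -1;-0.01 0 0 0 0 0 -1;-0.01 0 0 0 0 0 -1;-0.01 0 0 0 0 0 -1;-0.01 0 0 0 0 0 -1;-0.008 0 0 0 0 0 -1;0 0 0 0 0 0 -1;0 0 0 0 0 0 -1",
)

```text
clock: 13.8
position: [0.4913, 0.133, 0.0633]
ee_rot: [0.591, 0.386, 0.593, -0.388]
contact_force: [-5.1, -1.9, 4.8]
width: 0.0109
```

```bash
python3 rel.py
```

```text
t 13.8 plate x rel mouth 10.9  y off(tool z) 0.1  foot z 47.6 mm F x,y,z(cell) -5.4 0.4 4.8 down 0.99999 tilt [-0.0034 -0.0007] yaw 23.7 w 0.0109
```

Request:
arm_command(
  series="-0.005 -0.008 0 0 0 0 -1;-0.005 0 0 0 0 0 -1;0 0 0 0 0 0 -1;0 0 0 0 0 0 -1",
)

```text
clock: 14.13
position: [0.4913, 0.133, 0.0639]
ee_rot: [0.591, 0.386, 0.593, -0.387]
contact_force: [-3.9, -0.8, -3.2]
width: 0.0108
```

```bash
python3 rel.py
```

```text
t 14.13 plate x rel mouth 10.8  y off(tool z) 0.1  foot z 48.2 mm F x,y,z(cell) -3.9 0.9 -3.2 down 1.0 tilt [-0.0021 -0.0008] yaw 23.69 w 0.0108
```

The wings are up against the lips at 48.2 mm. Letting go.

Request:
arm_command(
  series="0.003 -0.006 0 0 0 0 -1;0 0 0 0 0 0 -1;0 0 0 0 0 0 0;0 0 0 0 0 0 0;0 0 0 0 0 0 0;0 0 0 0 0 0 0;0 0 0 0 0 0 0;0 0 0 0 0 0 0",
  squeeze=20,
)

```text
clock: 14.8
position: [0.4923, 0.1328, 0.0648]
ee_rot: [0.592, 0.387, 0.592, -0.386]
contact_force: [0.7, -0.1, -0.5]
width: 0.0424
```

```bash
python3 rel.py
```

```text
t 14.8 plate x rel mouth 11.7  y off(tool z) 0.6  foot z 49.1 mm F x,y,z(cell) 0.6 -0.4 -0.5 down 1.0 tilt [0.0014 0.0004] yaw 23.68 w 0.0424
```

Released cleanly with no force on the tool. I'll rise and take a look.

Request:
arm_command(
  series="-0.06 0 0 0 0 0 0;-0.12 0 0 0 0 0 0;-0.15 0 0 0 0 0 0;-0.15 0 0 0 0 0 0;-0.15 0 0 0 0 0 0;-0.15 0 0 0 0 0 0;-0.15 0 0 0 0 0 0;-0.1 0 0 0 0 0 0;0 0 0 0 0 0 0;0 0 0 0 0 0 0;0 0 0 0 0 0 0",
)

```text
clock: 15.72
position: [0.491, 0.1327, 0.1667]
ee_rot: [0.592, 0.386, 0.592, -0.387]
contact_force: [-0.2, 0.0, -0.2]
width: 0.0424
```

```bash
python3 rel.py; python3 - <<'E'
from h import *
s=manip.get_state();np.save("s7.npy",s,allow_pickle=True)
im=get_image("wrist")[:,:,::-1];side=get_image("side")[:,:,::-1]
a=cv2.resize(im[120:270,190:390],(480,360),interpolation=cv2.INTER_CUBIC);b=cv2.resize(side[200:260,265:345],(480,240),interpolation=cv2.INTER_CUBIC)
o=np.zeros((600,480,3),np.uint8);o[:360]=a;o[360:,:]=b[:240]
cv2.imwrite("pics/w7c.png",cv2.convertScaleAbs(o,alpha=1.2,beta=10))
E
```

```text
t 15.72 plate x rel mouth 10.5  y off(tool z) 0.2  foot z 151.0 mm F x,y,z(cell) -0.2 0.1 -0.2 down 1.0 tilt [-0.0012 -0.0005] yaw 23.69 w 0.0424
```

View pics/w7c.png

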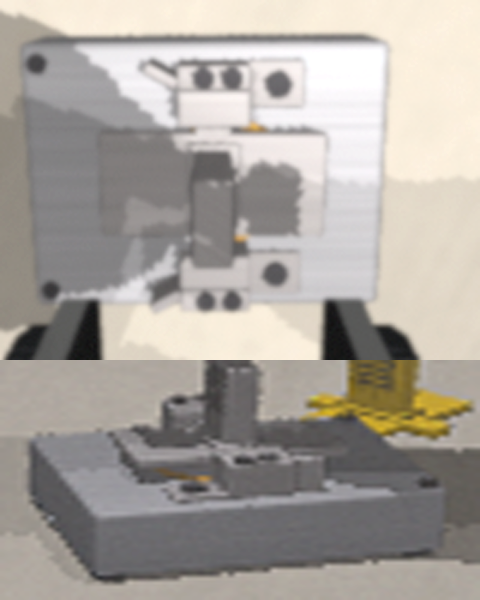

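The plate sits between the rails (x 99–327, centre 213), its wings hidden under both lips (x 178–250). It's centred and looks level, and the gripper is clear.

```bash
python3 -c "
from rig import ticket;print(ticket.sign_off())"
```

```text
the job is handed in; nothing more can be done
None
```

I gripped the grey lock plate by its tab, pressed the piston down just in front of the rails, and slid the plate under the ridges to the end stops. Then I eased it up against the lips, let go and handed the job in at about 16 s. The hand-in reports no verdict.

**Last checks:**
- **Position:** the stops met the plate 11.0 mm behind the mouth (11.5 expected). At the lips its underside was 48.2 mm up, and it was about 0.1 mm off the middle line.
- **Picture after release:** both wings are under the lips, the plate looks centred and level, and the gripper is clear with no force on it. I judged the level by eye.
- **Forces:** the tool's readings stayed at about 9 N or below, well under the 26 N limit.

**What disagreed:**
- **Pressing force:** at the same reading it was 1–2 N lower than the given spring values, and it began rising faster near the bottom, so I backed off before sliding.
- **Sliding friction:** this was high, about 0.6, and at first looked like an obstruction.
- **Piston position:** it measured about 8 mm from the block's centre, so I worked from the measured rail mouth instead.

I came near none of the bystanders, but did not re-measure them.

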